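# Dress both bevels of the pine wax scraper

## Robot

A 6-joint arm with a two-finger parallel gripper is mounted at the origin on the work surface. World frame = base frame: x ahead of the robot, y to its left, z up, the work surface at z = 0. Lengths are in m, angles in degrees, forces in N, time in s.
With the tool pointing down it reaches from about 0.4 to 0.825 m from the base axis. Payload 7 kg.
Tool frame: the origin (TCP) lies midway between the tips of the shut fingers; the grasp point (between the pads) lies 19 mm behind it; z points along the fingers, y is the line along which they close (so a half turn about z gives the same grasp; the last joint's range is limited). The gripper opens to 88 mm and grips with 3 to 60 N. Pads are 19 mm wide; open, the fingers measure 130 mm over their backs; the gripper's body (78 mm by 193 mm) begins 47 mm behind the grasp point.
Start: joints at [-52.592, 20.546, 0.682, 0, -70.136, -16.507], TCP at [0.241, -0.631, 0.227] pointing down, gripper open.
Joint ranges: [-176.03, 176.03], [-82.01, 121.73], [-58.28, 71.71], [-173.87, 95.51], [-174.79, -0.11], [-173.66, 173.66]. Speed limits (degrees/s): [136.94, 136.94, 172.46, 180, 180, 180].

## Interface

Orientations are given as [roll, pitch, yaw] about the fixed x, y, z axes, in that order (R = Rz(yaw) Ry(pitch) Rx(roll)).
In Python, from plant import r gives the robot as it stands.
- The arm moves only by the tool drive_tool, never from a script. Its argument "commands" is a list of rows, each an object of numbers: "hand": the closure, from 0 (fully open) to 1 (shut); "tx", "ty", "tz": the shift along the world's x, y, z scaled (see below); "turn": the turn about the world's z scaled (see below). A call has 1 to 10 rows; each row is the pose to reach, as a shift and turn from the pose commanded when the call began; what a row does not reach only later rows make up. The controller multiplies each number of a shift by 0.6 m and each number of a turn by 90 degrees. A row lasts 1/10 s, in which the tool goes at most 50 mm and 8.59 degrees, less where a joint would pass 70% of its speed; a pose out of reach is approached as far as the arm can. A call with a number of a shift or a turn outside -1 to 1 is refused whole. A call with a gripper value outside its range is refused whole. The fingers move at their own pace and stop on an object; "grip_force" is the grip in N (left out, the last holds). Time passes only in rows, so rows that repeat a pose let the fingers close. It gives the time, the measured TCP pose, the force, the opening and the grip force at its end, in the units of the state.
- r.get_state(): the state, without advancing time (a new reading comes with each control period).
- r.capture(name): name is "scene" or "top"; returns a dict with "frame" (480x640x3 uint8, red, green, blue), "fx", "fy", "cx", "cy" (pixels), "D" ([k1, k2, p1, p2, k3] as OpenCV has them; the pictures are not rectified), "world_from_camera" (4x4, takes a point from camera to world coordinates). Camera axes: x right, y down, z forward; pixel columns grow to the right and rows downward; lengths in m; the calibration is good to about 2 mm. A picture is of the moment at which its call begins. There is no depth.
- r.close_job(): hands the job in; it is judged then, once.
Trained networks look in the newest picture that a camera, given by its name, has taken for a name from the list of things; names that differ only in an ending like _2 or _b are one class to them, and where a whole thing is asked for, a point or a joint stands for the part that bears it (a point fixed in the world has none). Each returns a list of dicts, best first, with "score" (0 to 1); they miss things now and then, are a little off and sometimes report something else, mostly with a low value. They report only what shows in the picture. A call takes as long as a camera call. They do not tell look-alikes from the thing itself.
- r.trace(label, camera): "pixels" (480x640 bool, what is visible of it) and "extent" ([left, top, right, bottom] in pixels, round what is visible of it).
The state is a dict: "time_s": time; "joints": joint angles; "qd": joint speeds; "joint_torque": joint torques, N m; "tcp_pos": TCP position; "eef_rot": TCP orientation; "contact_force": force on the tool from outside, world axes, zero at the start; "moment": the same for the moment, N m; "gripper_width": finger opening in m; "gripper_force": force on a finger pad.
Only numpy, scipy, OpenCV 4.12 (cv2) and the standard library are available. Lean on these libraries where they do the work, as an engineer would, in place of code of your own. Each camera call takes 0.05 s, during which the arm holds its last target. There are 200 camera calls.

## Task

The pine wax scraper's edge is rough: lift it out of the tool block, lay the bevel that faces away from you flat on the emery plate standing upright in the vise, and draw it along the plate, pressed lightly against it, from close to its left end to close to its right end as you face it. Turn the scraper half round and draw the other bevel along the same face in the same way, again left to right. Then lower the scraper back into its slot, edge down, letting go only once it is home, and leave the other things on the table where they are.

Things in the scene. Friction and masses are not known exactly. Their poses are not given: they have to be found in the camera images.
- scraper: Pine wax scraper, 60 g, 160 mm long, standing edge down in the tool block. Origin: middle of its edge; z up to the handle, y along the edge, x across its 20 mm thickness. Blade 44 mm wide (y) up to z 62 mm. The lowest 15 mm is a symmetrical wedge: two flat bevels 17 x 44 mm, each 30 degrees to z, meeting in a blunt 3 mm edge; leaning 30 degrees sets a bevel upright.
- scraper_grip (a point): Point on the scraper's centre line in the handle, 100 mm above the edge, axes as the scraper's: a good place to grip. The handle is 30 mm wide along y and 20 mm along x, from 71 to 160 mm above the edge; the scraper stands clear of the block from 46 mm above the edge up.
- bevel_far (a point): Centre of the bevel on the scraper's +x side, the one that faces away from the robot at the start (dressed first). In the scraper's frame it lies at x +5.7, z +7.4 mm. Its z axis is the outward normal of the bevel, its x axis points down the bevel to the edge.
- bevel_near (a point): Centre of the other bevel, on the scraper's -x side (dressed second), at x -5.7, z +7.4 mm in the scraper's frame. Its z axis is the outward normal, its x axis points down the bevel to the edge.
- toolblock: Fixed beech tool block left or right in the working area, 70 (x) x 190 (y) x 66 mm high. Origin under its centre, z up. In the middle of its top is the scraper's slot, 30 (x) x 54 mm (y), narrowing below to a V of the scraper's edge angle that centres the edge. A wooden pick and a small brush are fixed in it 65 mm either side of the slot, reaching 96 mm above the table.
- slot_bottom (a point): Where the middle of the scraper's edge rests in the slot: on the slot's axis, 20.5 mm above the table. Axes as the block's.
- vise: Fixed grey bench vise on the other side of the working area from the tool block, clamping an upright board with the emery plate on its near face. Its screw and cross handle reach 130 mm towards the robot from the plate's face; below the plate its jaw, 80 mm wide and 98 mm high, juts out 18 mm. Origin on the table below the middle of the plate's face, x away from the robot, y left, z up.
- abrasive_face (a point): Middle of the abrasive face, 134 mm above the table; moves with the plate. Axes as the vise's: x square into the face (away from the robot), y to the left end (the ends are at y +90 and -90 mm), z up. The scraper slides on it with ordinary friction.
- chalice: Bystander: silver chalice base, 100 mm across its foot, 90 mm high, between the vise and the block. Origin under its centre.
- polish_tin: Bystander: closed round steel tin, 75 mm across, 34 mm high, between the vise and the block. Origin under its centre.
- drip_ring: Bystander: brass ring 60 mm across, 7 mm high, lying nearer the robot than the tin. Origin under its centre.
- pricket: Bystander: brass pricket with its spike up, 90 mm across, 150 mm high, at the back. Origin under its centre.
- votive: Bystander: blue glass votive cup, 68 mm across, 65 mm high, at the back. Origin under its centre.
- brush: Bystander: hand brush 170 mm long and 42 mm wide, lying at the back left. Origin under its middle, x along it to the bristles.
- candle_follower: Bystander: brass candle cap, 48 mm across, 38 mm high, at the back right. Origin under its centre.
- emery_plate: Stiff emery-faced plate, 180 mm long (y) and 71 mm high, from 99 to 170 mm above the table, upright on a soft rubber backing on the 15 mm beech board in the vise. Axes and origin as the vise's. Its abrasive face, at x = 0, looks to the robot. Pressed, it yields straight back, 1 mm for each 2 N, 6 mm at most, and springs back.
Mind the look-alikes: they are no part of the job. Leave any orange, pink or turquoise look-alike of the scraper alone.

How it is judged (in metres and radians):
On the way, in this order (a step that is already met when the one before it is completed fails the run):
1. the far bevel lies flat (within 7 degrees) on the abrasive face with some pressure, its centre 35 mm or more left of the middle (angle between the z axis of bevel_far and the x axis of abrasive_face, either way round below 0.13 rad and contact force between scraper and emery_plate above 0.5 N and x of bevel_far in the frame of abrasive_face between -0.006 and 0.006 m and y of bevel_far in the frame of abrasive_face above 0.035 m), for 0.1 s.
2. the far bevel lies flat (within 7 degrees) on the abrasive face with some pressure, about the middle of the plate (angle between the z axis of bevel_far and the x axis of abrasive_face, either way round below 0.13 rad and contact force between scraper and emery_plate above 0.5 N and x of bevel_far in the frame of abrasive_face between -0.006 and 0.006 m and y of bevel_far in the frame of abrasive_face between -0.025 and 0.025 m), for 0.1 s.
3. the far bevel lies flat (within 7 degrees) on the abrasive face with some pressure, its centre 35 mm or more right of the middle (angle between the z axis of bevel_far and the x axis of abrasive_face, either way round below 0.13 rad and contact force between scraper and emery_plate above 0.5 N and x of bevel_far in the frame of abrasive_face between -0.006 and 0.006 m and y of bevel_far in the frame of abrasive_face below -0.035 m), for 0.1 s.
4. the near bevel lies flat (within 7 degrees) on the abrasive face with some pressure, its centre 35 mm or more left of the middle (angle between the z axis of bevel_near and the x axis of abrasive_face, either way round below 0.13 rad and contact force between scraper and emery_plate above 0.5 N and x of bevel_near in the frame of abrasive_face between -0.006 and 0.006 m and y of bevel_near in the frame of abrasive_face above 0.035 m), for 0.1 s.
5. the near bevel lies flat (within 7 degrees) on the abrasive face with some pressure, about the middle of the plate (angle between the z axis of bevel_near and the x axis of abrasive_face, either way round below 0.13 rad and contact force between scraper and emery_plate above 0.5 N and x of bevel_near in the frame of abrasive_face between -0.006 and 0.006 m and y of bevel_near in the frame of abrasive_face between -0.025 and 0.025 m), for 0.1 s.
6. the near bevel lies flat (within 7 degrees) on the abrasive face with some pressure, its centre 35 mm or more right of the middle (angle between the z axis of bevel_near and the x axis of abrasive_face, either way round below 0.13 rad and contact force between scraper and emery_plate above 0.5 N and x of bevel_near in the frame of abrasive_face between -0.006 and 0.006 m and y of bevel_near in the frame of abrasive_face below -0.035 m), for 0.1 s.
7. the scraper has been lowered home into its slot while still held: edge within 10 mm of the slot's axis and 12 mm of its resting height (horizontal distance between scraper and slot_bottom below 0.01 m and z of scraper in the frame of slot_bottom between -0.004 and 0.012 m and contact force between scraper and the fingers above 0.5 N), for 0.05 s.
At the end, for the whole second after the job is handed in: After both passes the scraper stands edge down in the block's slot, either way round: its edge within 10 mm of the slot's axis and no more than 12 mm above its resting place, leaning less than 11 degrees, released and at rest (horizontal distance between scraper and slot_bottom below 0.01 m and z of scraper in the frame of slot_bottom between -0.004 and 0.012 m and angle between scraper's own z axis and vertical below 0.2 rad and linear speed of scraper below 0.02 m/s and contact force between scraper and the fingers below 0.05 N); the robot touches nothing.
It fails at once if a bystander (chalice base, tin, ring, pricket, cup, brush or candle cap) is shifted by more than 20 mm (distance of any of chalice, polish_tin, drip_ring, pricket, votive, brush, candle_follower from where it was at the start of the episode above 0.02 m).
It fails at once if the chalice base, the pricket or the cup is tipped over (angle between any of chalice, pricket, votive's own z axis and vertical above 0.5 rad).
It also fails if it takes over 72 s, if anything falls off the work surface, if the arm or the gripper's body presses on something with over 40 N, if the wrist force passes 120 N, or if a joint passes its speed limit or range.

## Working session

There is one attempt and no reset: what is moved stays moved. The work goes in short steps, Python scripts to look and compute and a tool call to move; the robot and the scene stay as the last step left them, time stands still between calls to the robot, and variables do not carry over. Pictures are saved under pics/ and viewed, at most 10 in all, crops included, and the job is handed in when it is done.

Besides the shell and the picture viewer there is one more tool, called in YAML: its name, and indented under it one key for each argument. drive_tool: Moves the arm, as the interface text tells. Its arguments: {"type":"object","properties":{"commands":{"type":"array"},"grip_force":{"type":"number"}},"required":["commands"]}

```bash
mkdir -p pics; ls; cat > h.py <<'E'
import numpy as np, cv2
from plant import r
def cap(n):
    c=r.capture(n); c['K']=np.array([[c['fx'],0,c['cx']],[0,c['fy'],c['cy']],[0,0,1.]]); c['D']=np.array(c['D'],float); c['T']=np.array(c['world_from_camera']); return c
def ray(c,uv):
    p=cv2.undistortPoints(np.array(uv,float).reshape(-1,1,2),c['K'],c['D']).reshape(-1,2)
    return c['T'][:3,3],np.c_[p,np.ones(len(p))]@c['T'][:3,:3].T
def onz(c,uv,z):
    o,d=ray(c,uv); return o+d*((z-o[2])/d[:,2])[:,None]
def proj(c,X):
    Ti=np.linalg.inv(c['T']); return cv2.projectPoints(np.array(X,float).reshape(-1,1,3),cv2.Rodrigues(Ti[:3,:3])[0],Ti[:3,3],c['K'],c['D'])[0].reshape(-1,2)
def save(n,img): cv2.imwrite('pics/'+n,img[:,:,::-1])
E
python3 - <<'E'
from h import *
print(r.get_state())
ims=[]
for n in('scene','top'):
    c=cap(n); save(n+'0.png',c['frame']); print(n,np.round(c['T'],3).tolist(),c['fx'])
    for l in('scraper','toolblock','vise','emery_plate','chalice','polish_tin','drip_ring','pricket','votive','brush','candle_follower'):
        for t in r.trace(l,n)[:4]: print(l,round(t['score'],2),np.round(t['extent']))
E
```

```text
pics
{'time_s': 0.0, 'joints': array([-5.25918227e+01,  2.05911061e+01,  6.32328054e-01, -2.16165012e-02,
       -7.01363270e+01, -1.65075559e+01]), 'qd': array([ 0.00590322, -0.09342445, -0.03658323, -0.00143345,  0.06997983,
        0.00160785]), 'joint_torque': array([-2.02676752e-04, -5.82715738e+01,  2.93034106e+01,  6.99654311e+00,
        6.91700276e-03, -1.61505550e-04]), 'tcp_pos': array([ 0.24060789, -0.63011392,  0.22561072]), 'eef_rot': array([ 1.79903040e+02, -7.54296601e-03, -1.59106734e+02]), 'contact_force': array([ 0.67108773,  0.27020111, -0.16455282]), 'moment': array([-0.00583402,  0.02065496, -0.0053593 ]), 'gripper_force': 0.0, 'gripper_width': 0.08756076479864681}
scene [[0.789, 0.445, -0.424, 1.08], [0.614, -0.591, 0.523, -0.64], [-0.018, -0.673, -0.74, 0.906], [0.0, 0.0, 0.0, 1.0]] 606.7418339398295
scraper 0.79 [210. 170. 232. 217.]
scraper 0.63 [164. 201. 192. 276.]
scraper 0.6 [218. 206. 247. 269.]
scraper 0.56 [366. 275. 416. 347.]
toolblock 0.62 [180. 219. 274. 322.]
vise 0.66 [301.  98. 426. 215.]
chalice 0.91 [314. 210. 365. 266.]
chalice 0.66 [217. 20
[... 407 characters left out ...]
.029, -0.107, -0.994, 1.133], [0.0, 0.0, 0.0, 1.0]] 576.4251749272644
scraper 0.82 [340. 332. 354. 361.]
scraper 0.79 [392. 345. 427. 370.]
scraper 0.71 [373. 294. 403. 306.]
scraper 0.55 [359. 236. 383. 260.]
toolblock 0.82 [337. 276. 439. 319.]
toolblock 0.45 [373. 294. 402. 306.]
vise 0.93 [122. 201. 237. 344.]
emery_plate 0.97 [122. 256. 232. 278.]
polish_tin 0.6 [268. 282. 304. 320.]
drip_ring 0.61 [277. 347. 307. 379.]
pricket 0.56 [325. 120. 366. 177.]
votive 0.62 [337. 277. 440. 319.]
brush 0.98 [138. 146. 226. 168.]
candle_follower 0.83 [477. 188. 501. 212.]
candle_follower 0.6 [120. 199. 242. 341.]
candle_follower 0.55 [265. 282. 304. 320.]
candle_follower 0.3 [374. 291. 405. 305.]
```

```bash
sleep 1; ls pics
```

```text
scene0.png
top0.png
```

View pics/scene0.png

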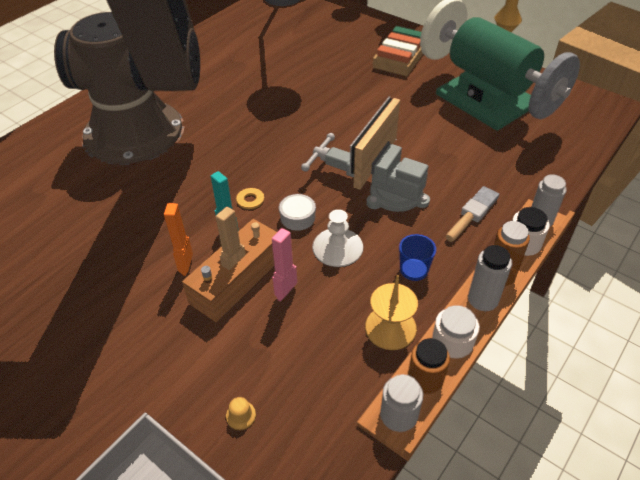

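View pics/top0.png

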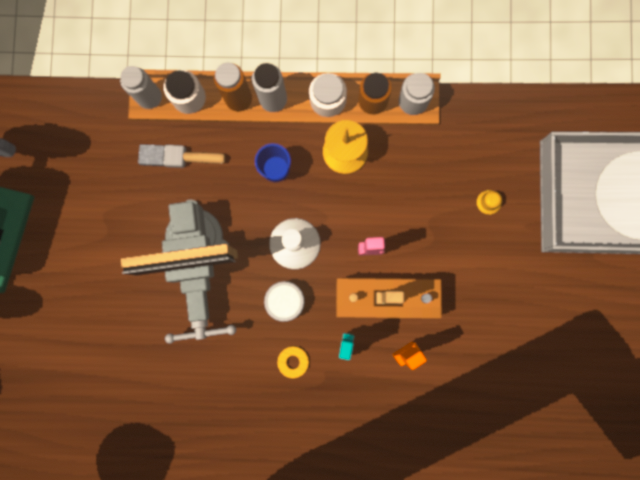

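```bash
python3 - <<'E'
from h import *
im=cv2.imread('pics/top0.png')
a=cv2.resize(im[265:330,325:450],(800,416),interpolation=cv2.INTER_CUBIC)
b=cv2.resize(im[235:285,115:240],(800,320),interpolation=cv2.INTER_CUBIC)[:184+136]
out=np.vstack([a,b])[:736]; out=cv2.resize(out,(652,600)); cv2.imwrite('pics/crop1.png',out)
# fit
c=cap('top'); f=c['frame']; 
def rect(n,mask,z):
    cn=max(cv2.findContours(mask.astype(np.uint8),cv2.RETR_EXTERNAL,cv2.CHAIN_APPROX_NONE)[0],key=cv2.contourArea)
    P=onz(c,cn[:,0,:],z)[:,:2].astype(np.float32); q=cv2.minAreaRect(P*1000); print(n,np.round(q[0],1),np.round(q[1],1),round(q[2],2)); print(np.round(cv2.boxPoints(q),0).tolist())
for l,z in(('toolblock',.066),('emery_plate',.17),('drip_ring',.0),('polish_tin',.034),('chalice',.0)):
    t=r.trace(l,'top')
    if t: rect(l,t[0]['pixels'],z)
for t in r.trace('scraper','top'):
    u=np.argwhere(t['pixels']).mean(0)[::-1]; print(u); rect('scr',t['pixels'],.1805)
E
```

```text
toolblock [ 509.7 -180.7] [ 71.3 191.4] 1.36
[[472.0, -86.0], [476.0, -277.0], [548.0, -276.0], [543.0, -84.0]]
emery_plate [552.4 180.6] [ 12.1 183.9] 8.92
[[532.0, 270.0], [561.0, 89.0], [573.0, 91.0], [544.0, 272.0]]
drip_ring [384.2  -3.9] [56.8 56.2] 1.54
[[355.0, 23.0], [357.0, -33.0], [413.0, -31.0], [412.0, 25.0]]
polish_tin [501.6  13.4] [69.9 72.4] 1.4
[[466.0, 49.0], [468.0, -24.0], [537.0, -22.0], [536.0, 50.0]]
[372.62283737 268.5905421 ]
scr [ 553.1 -142. ] [71.  39.6] 2.78
[[517.0, -124.0], [519.0, -164.0], [590.0, -160.0], [588.0, -120.0]]
[428.72491349 388.76355248]
scr [ 361.2 -239. ] [136.7  39.4] 34.56
[[294.0, -262.0], [316.0, -294.0], [429.0, -216.0], [406.0, -184.0]]
[305.74177832 337.0590743 ]
scr [443.5 -30.3] [137.2  39.3] 79.85
[[412.0, -94.0], [451.0, -101.0], [475.0, 34.0], [436.0, 41.0]]
[389.73209549 297.64986737]
scr [ 509.3 -172.2] [21.2 47.5] 1.47
[[498.0, -149.0], [499.0, -196.0], [521.0, -196.0], [519.0, -148.0]]
[188.92959541 261.52421153]
scr [536.6 159.3] [237.2 173.6] 34.65
[[390.0, 163.0], [488.0, 20.0], [684.0, 155.0], [585.0, 298.0]]
```

View pics/crop1.png

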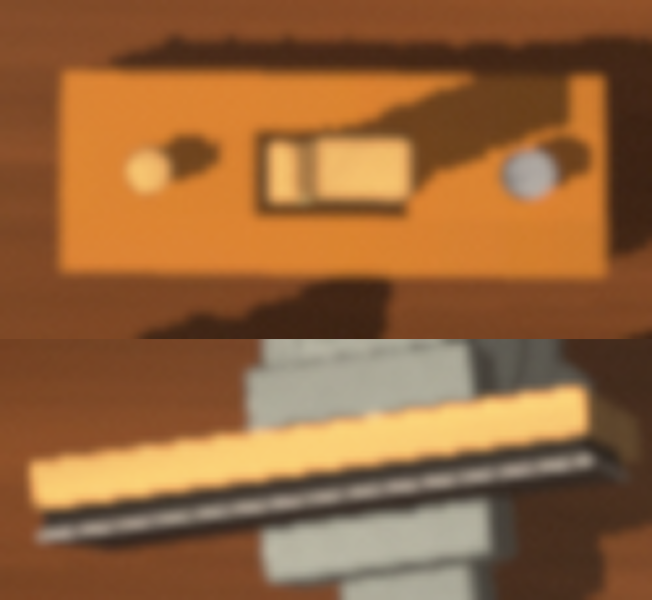

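```bash
python3 - <<'E'
from h import *
c=cap('top')
print(np.round(onz(c,[[122.3,273.6],[229,258.8]],.17)*1000,1))
P=onz(c,[[122.3,273.6],[229,258.8]],.17);d=P[0]-P[1];print(np.degrees(np.arctan2(-d[0],d[1])))
print('handle top',np.round(onz(c,[[394.7,297.8],[385.6,297.8],[403.8,297.8]],.1805)*1000,1))
print('slot rim',np.round(onz(c,[[374.4,290.3],[402.9,305.8]],.066)*1000,1))
# verify with scene: project plate top corners & scraper
s=cap('scene'); f=s['frame'].copy()
L=np.array([P[0],P[1],P[1]-[0,0,.071],P[0]-[0,0,.071]])
cs,sn=np.cos(np.radians(1.4)),np.sin(np.radians(1.4)); R=np.array([[cs,-sn],[sn,cs]])
def box(hx,hy,z): return np.c_[np.array([[hx,hy],[-hx,hy],[-hx,-hy],[hx,-hy]])@R.T+[.5097,-.1807],[z]*4]
for Q in(L,box(.035,.095,.066),box(.01,.015,.1805),box(.015,.027,.066)):
    cv2.polylines(f,[np.int32(np.round(proj(s,Q)*16))],True,(0,255,0),1,cv2.LINE_AA,4)
save('ver.png',np.hstack([cv2.resize(f[190:330,170:290],(400,467)),cv2.resize(f[90:230,300:420],(400,467))]))
E
```

```text
[[539.1 274.5 170. ]
 [567.9  96.4 170. ]]
9.170120076131004
handle top [[ 509.1 -180.7  180.5]
 [ 508.7 -165.9  180.5]
 [ 509.4 -195.5  180.5]]
slot rim [[ 523.9 -155.4   66. ]
 [ 497.  -207.7   66. ]]
```

View pics/ver.png

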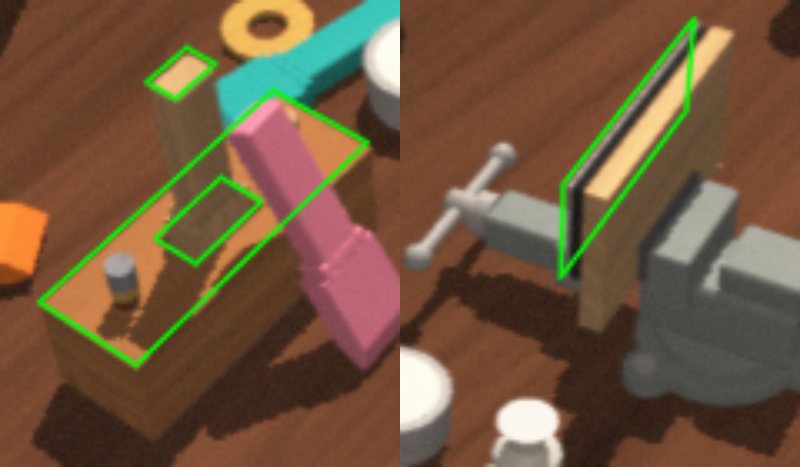

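```bash
python3 - <<'E'
from h import *
c=cap('top');s=cap('scene')
save('n1.png',np.hstack([cv2.resize(c['frame'][215:415,255:455],(400,400)),cv2.resize(s['frame'][150:350,150:350],(400,400))]))
print(r.get_state()['time_s'])
E
```

```text
1.75
```

View pics/n1.png

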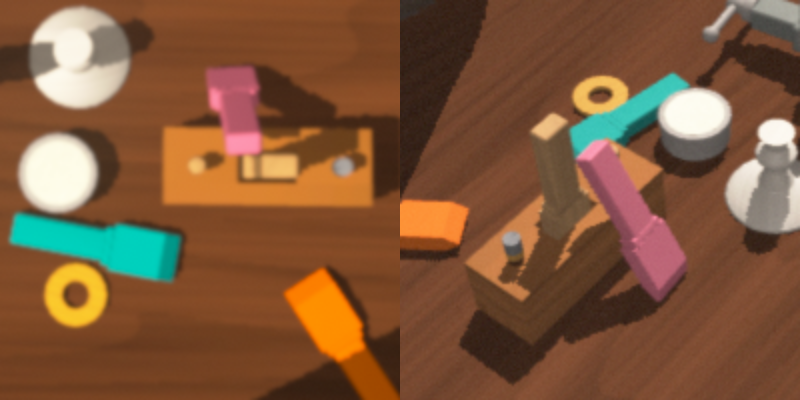

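```bash
python3 - <<'E'
from h import *
c=cap('top');s=cap('scene')
def tri(a,b):
    o1,d1=ray(c,[a]);o2,d2=ray(s,[b]);d1=d1[0];d2=d2[0]
    A=np.c_[d1,-d2];k=np.linalg.lstsq(A,o2-o1,rcond=None)[0];p=o1+k[0]*d1;q=o2+k[1]*d2
    print(np.round((p+q)*500,1),'gap',round(np.linalg.norm(p-q)*1000,1))
tri((368.5,292),(252.5,220));tri((385,291),(240,228.5)); tri((377,291.5),(246,224.5))
tri((394.7,297.8),(150+150/2,150+126/2)) # check handle top
m=max([t for t in r.trace('scraper','top')],key=lambda t:-abs(np.argwhere(t['pixels']).mean(0)-[268,372]).sum())
save('n2.png',np.hstack([cv2.resize(c['frame'][240:310,350:420],(400,400),interpolation=2),cv2.resize(s['frame'][195:305,215:300],(309,400),interpolation=2)]))
E
```

```text
[ 522.2 -137.3  130.1] gap 9.9
[ 523.  -166.8  134.4] gap 5.5
[ 522.6 -152.6  132. ] gap 7.5
[ 509.8 -180.4  176.3] gap 2.1
```

View pics/n2.png

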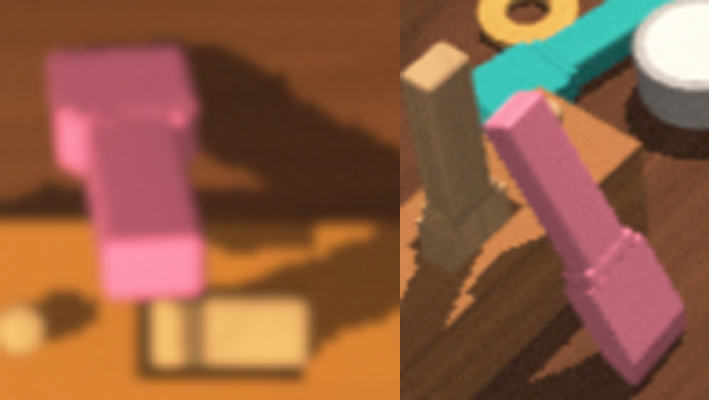

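Possible mistakes for the scraper, by top-picture pixel: pine (390,298) in the block's slot, pink (372,268) leaning on the block, turquoise (305,337) and orange (429,389), both lying down. The crops show that the pine one in the slot matches the description. The pink one's handle end is just behind the slot at about x .522, y -.15, z .13–.14. I'll grip high, about 143 mm above the edge, so the fingers pass over it.

drive_tool:
  commands:
    - {"hand": 0,"tx": 0.447,"ty": 0.749,"tz": 0.02,"turn": -0.217}
    - {"hand": 0,"tx": 0.447,"ty": 0.749,"tz": 0.02,"turn": -0.217}
    - {"hand": 0,"tx": 0.447,"ty": 0.749,"tz": 0.02,"turn": -0.217}
    - {"hand": 0,"tx": 0.447,"ty": 0.749,"tz": 0.02,"turn": -0.217}
    - {"hand": 0,"tx": 0.447,"ty": 0.749,"tz": 0.02,"turn": -0.217}
    - {"hand": 0,"tx": 0.447,"ty": 0.749,"tz": 0.02,"turn": -0.217}
    - {"hand": 0,"tx": 0.447,"ty": 0.749,"tz": 0.02,"turn": -0.217}
    - {"hand": 0,"tx": 0.447,"ty": 0.749,"tz": 0.02,"turn": -0.217}
    - {"hand": 0,"tx": 0.447,"ty": 0.749,"tz": 0.02,"turn": -0.217}
    - {"hand": 0,"tx": 0.447,"ty": 0.749,"tz": 0.02,"turn": -0.217}

```text
time_s: 2.9
tcp_pos: [0.4961, -0.2021, 0.2385]
eef_rot: [-180.0, 0.1, -178.6]
contact_force: [1.4, -0.9, 0.3]
gripper_width: 0.0875
gripper_force: 0.0
```

drive_tool:
  commands:
    - {"hand": 0,"tx": 0,"ty": 0,"tz": 0,"turn": 0}
    - {"hand": 0,"tx": 0,"ty": 0,"tz": 0,"turn": 0}
    - {"hand": 0,"tx": 0,"ty": 0,"tz": 0,"turn": 0}

```text
time_s: 3.2
tcp_pos: [0.495, -0.2044, 0.2379]
eef_rot: [180.0, -0.0, -178.6]
contact_force: [0.2, -0.2, -0.1]
gripper_width: 0.0874
gripper_force: 0.0
```

drive_tool:
  commands:
    - {"hand": 0,"tx": 0.024,"ty": 0.039,"tz": 0,"turn": 0}
    - {"hand": 0,"tx": 0.024,"ty": 0.039,"tz": 0,"turn": 0}
    - {"hand": 0,"tx": 0.024,"ty": 0.039,"tz": -0.05,"turn": 0}
    - {"hand": 0,"tx": 0.024,"ty": 0.039,"tz": -0.05,"turn": 0}
    - {"hand": 0,"tx": 0.024,"ty": 0.039,"tz": -0.05,"turn": 0}

```text
time_s: 3.7
tcp_pos: [0.5089, -0.1818, 0.208]
eef_rot: [-180.0, -0.1, -178.7]
contact_force: [0.3, -0.4, 1.1]
gripper_width: 0.0873
gripper_force: 0.0
```

drive_tool:
  commands:
    - {"hand": 0,"tx": 0,"ty": 0.002,"tz": -0.05,"turn": 0}
    - {"hand": 0,"tx": 0,"ty": 0.002,"tz": -0.09,"turn": 0}
    - {"hand": 0,"tx": 0,"ty": 0.002,"tz": -0.106,"turn": 0}
    - {"hand": 0,"tx": 0,"ty": 0.002,"tz": -0.106,"turn": 0}
    - {"hand": 0,"tx": 0,"ty": 0.002,"tz": -0.106,"turn": 0}

```text
time_s: 4.2
tcp_pos: [0.5106, -0.1799, 0.1458]
eef_rot: [-180.0, 0.1, -178.6]
contact_force: [0.3, 0.5, 0.4]
gripper_width: 0.0876
gripper_force: 0.0
```

drive_tool:
  commands:
    - {"hand": 1,"tx": 0,"ty": 0,"tz": 0,"turn": 0}
    - {"hand": 1,"tx": 0,"ty": 0,"tz": 0,"turn": 0}
    - {"hand": 1,"tx": 0,"ty": 0,"tz": 0,"turn": 0}
    - {"hand": 1,"tx": 0,"ty": 0,"tz": 0,"turn": 0}
    - {"hand": 1,"tx": 0,"ty": 0,"tz": 0,"turn": 0}
    - {"hand": 1,"tx": 0,"ty": 0,"tz": 0,"turn": 0}
    - {"hand": 1,"tx": 0,"ty": 0,"tz": 0,"turn": 0}
    - {"hand": 1,"tx": 0,"ty": 0,"tz": 0,"turn": 0}
  grip_force: 10

```text
time_s: 5.0
tcp_pos: [0.5097, -0.1795, 0.1443]
eef_rot: [-180.0, -0.0, -178.6]
contact_force: [-0.9, 0.1, 0.3]
gripper_width: 0.0299
gripper_force: 10.0
```

drive_tool:
  commands:
    - {"hand": 1,"tx": -0.004,"ty": 0,"tz": 0.011,"turn": 0}
    - {"hand": 1,"tx": -0.006,"ty": 0,"tz": 0.021,"turn": 0}
    - {"hand": 1,"tx": -0.015,"ty": 0,"tz": 0.021,"turn": 0}
    - {"hand": 1,"tx": -0.025,"ty": -0.001,"tz": 0.021,"turn": 0}
    - {"hand": 1,"tx": -0.035,"ty": -0.001,"tz": 0.021,"turn": 0}

```text
time_s: 5.5
tcp_pos: [0.4886, -0.1801, 0.1572]
eef_rot: [-180.0, 0.1, -178.6]
contact_force: [1.1, -0.8, -0.1]
gripper_width: 0.0298
gripper_force: 10.0
```

drive_tool:
  commands:
    - {"hand": 1,"tx": -0.01,"ty": 0,"tz": 0,"turn": 0}
    - {"hand": 1,"tx": -0.02,"ty": 0,"tz": 0,"turn": 0}
    - {"hand": 1,"tx": -0.03,"ty": 0,"tz": 0,"turn": 0}
    - {"hand": 1,"tx": -0.04,"ty": -0.001,"tz": 0,"turn": 0}
    - {"hand": 1,"tx": -0.04,"ty": -0.001,"tz": 0,"turn": 0}

```text
time_s: 6.0
tcp_pos: [0.4637, -0.1807, 0.157]
eef_rot: [180.0, -0.0, -178.6]
contact_force: [0.2, -0.8, -0.8]
gripper_width: 0.0298
gripper_force: 10.0
```

drive_tool:
  commands:
    - {"hand": 1,"tx": -0.012,"ty": 0,"tz": 0,"turn": 0}
    - {"hand": 1,"tx": -0.024,"ty": 0,"tz": 0,"turn": 0}
    - {"hand": 1,"tx": -0.038,"ty": -0.001,"tz": 0,"turn": 0}
    - {"hand": 1,"tx": -0.038,"ty": -0.001,"tz": 0,"turn": 0}
    - {"hand": 1,"tx": -0.038,"ty": -0.001,"tz": 0,"turn": 0}

```text
time_s: 6.5
tcp_pos: [0.4413, -0.1813, 0.157]
eef_rot: [180.0, -0.0, -178.6]
contact_force: [0.6, -0.4, -1.3]
gripper_width: 0.0297
gripper_force: 10.0
```

```bash
python3 - <<'E'
from h import *
s=cap('scene');c=cap('top'); f=s['frame']
g=np.array([.4405,-.181,.176]); 
for th in(25,30,35):
    t=np.radians(th); tip=g+[.143*np.sin(t),0,-.143*np.cos(t)]; print(th,np.round(proj(s,[g,tip])).tolist(), np.round(proj(c,[tip])))
save('n3.png',np.hstack([cv2.resize(f[130:330,130:330],(500,500)),cv2.resize(c['frame'][240:360,340:412],(300,500))]))
E
```

```text
25 [[195.0, 196.0], [230.0, 260.0]] [[387. 303.]]
30 [[195.0, 196.0], [234.0, 261.0]] [[388. 297.]]
35 [[195.0, 196.0], [238.0, 261.0]] [[388. 292.]]
```

View pics/n3.png

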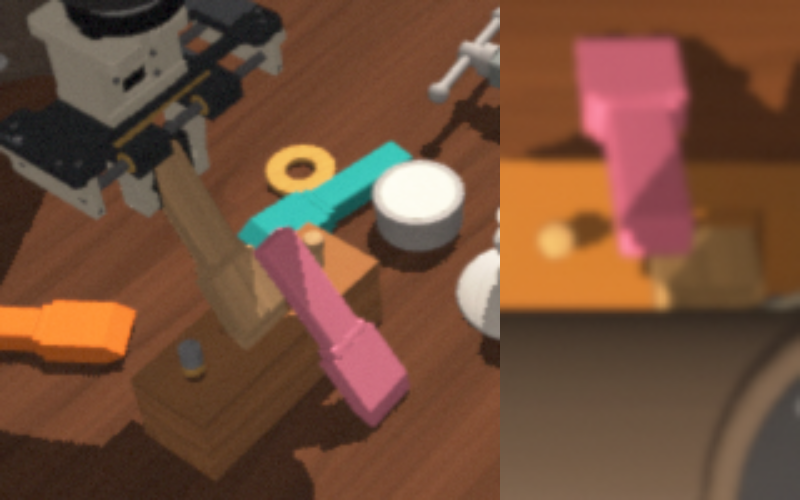

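drive_tool:
  commands:
    - {"hand": 1,"tx": 0,"ty": 0,"tz": 0,"turn": 0}
    - {"hand": 1,"tx": 0,"ty": 0,"tz": 0,"turn": 0}
    - {"hand": 1,"tx": 0.002,"ty": 0,"tz": 0.005,"turn": 0}
    - {"hand": 1,"tx": 0.002,"ty": 0,"tz": 0.03,"turn": 0}
    - {"hand": 1,"tx": -0.02,"ty": 0,"tz": 0.07,"turn": 0}
    - {"hand": 1,"tx": -0.03,"ty": 0,"tz": 0.11,"turn": 0}
    - {"hand": 1,"tx": -0.03,"ty": 0,"tz": 0.138,"turn": 0}
    - {"hand": 1,"tx": -0.03,"ty": 0.04,"tz": 0.138,"turn": 0.02}
    - {"hand": 1,"tx": -0.02,"ty": 0.1,"tz": 0.138,"turn": 0.06}
    - {"hand": 1,"tx": -0.01,"ty": 0.17,"tz": 0.138,"turn": 0.087}
  grip_force: 50

```text
time_s: 7.6
tcp_pos: [0.436, -0.0787, 0.2403]
eef_rot: [-180.0, 0.0, -170.8]
contact_force: [1.0, 0.7, -0.7]
gripper_width: 0.0299
gripper_force: 50.0
```

drive_tool:
  commands:
    - {"hand": 1,"tx": 0,"ty": 0.06,"tz": 0,"turn": 0}
    - {"hand": 1,"tx": 0,"ty": 0.12,"tz": 0,"turn": 0}
    - {"hand": 1,"tx": 0,"ty": 0.18,"tz": 0,"turn": 0}
    - {"hand": 1,"tx": 0,"ty": 0.24,"tz": 0,"turn": 0}
    - {"hand": 1,"tx": 0,"ty": 0.3,"tz": 0,"turn": 0}
    - {"hand": 1,"tx": 0,"ty": 0.3,"tz": 0,"turn": 0}
    - {"hand": 1,"tx": 0,"ty": 0.3,"tz": 0,"turn": 0}
    - {"hand": 1,"tx": 0,"ty": 0.3,"tz": 0,"turn": 0}

```text
time_s: 8.4
tcp_pos: [0.4358, 0.1003, 0.2398]
eef_rot: [-180.0, -0.0, -170.8]
contact_force: [0.6, -0.5, -0.0]
gripper_width: 0.03
gripper_force: 50.0
```

```bash
cat >> h.py <<'E'
def angle(name):
    """outline overlay: fit lean by IoU of predicted scraper silhouette with traced/colour mask"""
    st=r.get_state(); s=cap('scene'); c=cap('top'); p=st['tcp_pos']; yaw=np.radians(st['eef_rot'][2]+180)
    print(np.round(p,4),np.round(st['eef_rot'],1),np.round(st['contact_force'],1)); return s,c,p,yaw
def body(p,yaw,th,h=.143):
    # corners of blade bottom part in world
    g=np.array(p)+[0,0,.019]; t=np.radians(th); Ry=np.array([[np.cos(t),0,-np.sin(t)],[0,1,0],[np.sin(t),0,np.cos(t)]])
    Rz=cv2.Rodrigues(np.array([0,0,yaw]))[0]
    V=[[x,y,z-h] for z,hx in((0,.0015),(.015,.01),(.062,.01)) for x in(-hx,hx) for y in(-.022,.022)]
    return g+np.array(V)@(Rz@Ry).T
E
python3 - <<'E'
from h import *
s,c,p,yaw=angle(0)
out=[]
f=s['frame']; u=proj(s,body(p,yaw,30)).mean(0).astype(int); print(u)
y0,x0=u[1]-50,u[0]-50
for th in(25,30,35):
    g=cv2.resize(f[y0:y0+100,x0:x0+100],None,fx=4,fy=4,interpolation=2)
    q=(proj(s,body(p,yaw,th))-[x0,y0])*4+1.5
    for i,j in((0,1),(2,3),(0,2),(4,5),(6,7),(5,7),(4,6),(8,9),(10,11),(4,8),(5,9),(6,10),(7,11),(0,4),(1,5),(2,6),(3,7)):
        cv2.line(g,tuple(map(int,q[i])),tuple(map(int,q[j])),(0,255,0),1)
    out.append(g[40:340,70:330])
save('n4.png',np.hstack(out))
E
```

```text
[0.4358 0.1003 0.2398] [-180.    -0.  -170.8] [ 0.6 -0.5 -0. ]
[321 131]
```

View pics/n4.png

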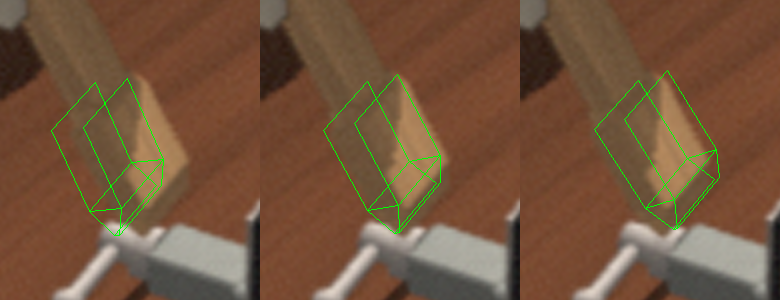

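drive_tool:
  commands:
    - {"hand": 1,"tx": 0,"ty": 0.06,"tz": -0.01,"turn": 0}
    - {"hand": 1,"tx": 0.005,"ty": 0.12,"tz": -0.012,"turn": 0}
    - {"hand": 1,"tx": 0.015,"ty": 0.18,"tz": -0.012,"turn": 0}
    - {"hand": 1,"tx": 0.015,"ty": 0.206,"tz": -0.012,"turn": 0}
    - {"hand": 1,"tx": 0.015,"ty": 0.206,"tz": -0.012,"turn": 0}
    - {"hand": 1,"tx": 0.03,"ty": 0.208,"tz": -0.012,"turn": 0}
    - {"hand": 1,"tx": 0.045,"ty": 0.211,"tz": -0.012,"turn": 0}
    - {"hand": 1,"tx": 0.045,"ty": 0.211,"tz": -0.012,"turn": 0}
    - {"hand": 1,"tx": 0.045,"ty": 0.211,"tz": -0.012,"turn": 0}
  grip_force: 60

```text
time_s: 9.4
tcp_pos: [0.4632, 0.2265, 0.2324]
eef_rot: [-180.0, -0.0, -170.9]
contact_force: [-0.3, -0.6, -1.0]
gripper_width: 0.0299
gripper_force: 60.0
```

drive_tool:
  commands:
    - {"hand": 1,"tx": 0.005,"ty": 0.001,"tz": 0,"turn": 0}
    - {"hand": 1,"tx": 0.005,"ty": 0.001,"tz": 0,"turn": 0}
    - {"hand": 1,"tx": 0.005,"ty": 0.001,"tz": 0,"turn": 0}

```text
time_s: 9.7
tcp_pos: [0.4659, 0.2278, 0.2326]
eef_rot: [180.0, 0.0, -170.8]
contact_force: [0.6, -0.0, -1.2]
gripper_width: 0.0297
gripper_force: 60.0
```

drive_tool:
  commands:
    - {"hand": 1,"tx": 0.004,"ty": 0.001,"tz": 0,"turn": 0}
    - {"hand": 1,"tx": 0.004,"ty": 0.001,"tz": 0,"turn": 0}
    - {"hand": 1,"tx": 0.004,"ty": 0.001,"tz": 0,"turn": 0}

```text
time_s: 10.0
tcp_pos: [0.4683, 0.2286, 0.2325]
eef_rot: [-180.0, -0.0, -170.8]
contact_force: [0.8, -0.1, -0.7]
gripper_width: 0.0299
gripper_force: 60.0
```

drive_tool:
  commands:
    - {"hand": 1,"tx": 0.004,"ty": 0.001,"tz": 0,"turn": 0}
    - {"hand": 1,"tx": 0.004,"ty": 0.001,"tz": 0,"turn": 0}
    - {"hand": 1,"tx": 0.004,"ty": 0.001,"tz": 0,"turn": 0}

```text
time_s: 10.3
tcp_pos: [0.4707, 0.2292, 0.2325]
eef_rot: [180.0, -0.0, -170.8]
contact_force: [-0.3, 0.5, -1.7]
gripper_width: 0.0299
gripper_force: 60.0
```

drive_tool:
  commands:
    - {"hand": 1,"tx": 0.003,"ty": 0,"tz": 0,"turn": 0}
    - {"hand": 1,"tx": 0.003,"ty": 0,"tz": 0,"turn": 0}
    - {"hand": 1,"tx": 0.003,"ty": 0,"tz": 0,"turn": 0}

```text
time_s: 10.6
tcp_pos: [0.4722, 0.2291, 0.2324]
eef_rot: [180.0, -0.0, -170.8]
contact_force: [-3.3, 0.2, 0.3]
gripper_width: 0.0294
gripper_force: 60.0
```

drive_tool:
  commands:
    - {"hand": 1,"tx": 0.001,"ty": 0,"tz": 0,"turn": 0}
    - {"hand": 1,"tx": 0.001,"ty": 0,"tz": 0,"turn": 0}
    - {"hand": 1,"tx": 0.003,"ty": -0.013,"tz": 0,"turn": 0}
    - {"hand": 1,"tx": 0.005,"ty": -0.026,"tz": 0,"turn": 0}
    - {"hand": 1,"tx": 0.007,"ty": -0.039,"tz": 0,"turn": 0}
    - {"hand": 1,"tx": 0.0095,"ty": -0.052,"tz": 0,"turn": 0}

```text
time_s: 11.2
tcp_pos: [0.4781, 0.1972, 0.2324]
eef_rot: [180.0, -0.0, -170.8]
contact_force: [-3.7, 1.2, -0.5]
gripper_width: 0.0298
gripper_force: 60.0
```

drive_tool:
  commands:
    - {"hand": 1,"tx": 0.002,"ty": -0.013,"tz": 0,"turn": 0}
    - {"hand": 1,"tx": 0.004,"ty": -0.026,"tz": 0,"turn": 0}
    - {"hand": 1,"tx": 0.006,"ty": -0.039,"tz": 0,"turn": 0}
    - {"hand": 1,"tx": 0.008,"ty": -0.052,"tz": 0,"turn": 0}
    - {"hand": 1,"tx": 0.01,"ty": -0.064,"tz": 0,"turn": 0}

```text
time_s: 11.7
tcp_pos: [0.4843, 0.1588, 0.2325]
eef_rot: [-180.0, -0.0, -170.8]
contact_force: [-4.2, 0.6, -1.0]
gripper_width: 0.0294
gripper_force: 60.0
```

drive_tool:
  commands:
    - {"hand": 1,"tx": 0.002,"ty": -0.013,"tz": 0,"turn": 0}
    - {"hand": 1,"tx": 0.004,"ty": -0.026,"tz": 0,"turn": 0}
    - {"hand": 1,"tx": 0.006,"ty": -0.039,"tz": 0,"turn": 0}
    - {"hand": 1,"tx": 0.008,"ty": -0.052,"tz": 0,"turn": 0}
    - {"hand": 1,"tx": 0.01,"ty": -0.064,"tz": 0,"turn": 0}

```text
time_s: 12.2
tcp_pos: [0.4903, 0.1204, 0.2326]
eef_rot: [-180.0, -0.0, -170.8]
contact_force: [-3.7, 1.6, -1.3]
gripper_width: 0.0296
gripper_force: 60.0
```

drive_tool:
  commands:
    - {"hand": 1,"tx": 0,"ty": 0,"tz": 0,"turn": 0}
    - {"hand": 1,"tx": 0,"ty": 0,"tz": 0,"turn": 0}
    - {"hand": 1,"tx": -0.02,"ty": -0.003,"tz": 0,"turn": 0}
    - {"hand": 1,"tx": -0.05,"ty": -0.008,"tz": 0,"turn": 0}
    - {"hand": 1,"tx": -0.08,"ty": -0.013,"tz": 0,"turn": 0}
    - {"hand": 1,"tx": -0.08,"ty": -0.033,"tz": 0.01,"turn": -0.03}
    - {"hand": 1,"tx": -0.08,"ty": -0.033,"tz": 0.01,"turn": -0.03}
    - {"hand": 1,"tx": -0.08,"ty": -0.033,"tz": 0.01,"turn": -0.03}

```text
time_s: 13.0
tcp_pos: [0.4429, 0.1017, 0.2392]
eef_rot: [179.9, 0.1, -173.5]
contact_force: [-0.3, 0.2, -0.3]
gripper_width: 0.0296
gripper_force: 60.0
```

```bash
cat >> h.py <<'E'
def lean():
    s,c,p,yaw=angle(0); 
    for cam,n in((s,'scene'),(c,'top')):
        best=[]
        for t in r.trace('scraper',n):
            m=t['pixels']
            for th in range(-10,46,1):
                k=np.zeros(m.shape,np.uint8); cv2.fillConvexPoly(k,cv2.convexHull(np.int32(np.round(proj(cam,body(p,yaw,th))))),1); k=k>0
                h=m.copy(); # compare only below the blade top: use recall of blade + mask excess near tip
                q=proj(cam,body(p,yaw,th)); tip=q[:4].mean(0); up=q[8:].mean(0); d=(tip-up)/np.linalg.norm(tip-up)
                Y,X=np.mgrid[:480,:640]; h&=((X-up[0])*d[0]+(Y-up[1])*d[1])>0
                best.append((round((h&k).sum()/max(1,(h|k).sum()),3),th,round(t['score'],2)))
        print(n,sorted(best)[-5:])
E
python3 - <<'E'
from h import *
lean()
E
```

```text
[0.4429 0.1017 0.2392] [ 1.799e+02  1.000e-01 -1.735e+02] [-0.3  0.2 -0.3]
scene [(np.float64(0.0), 45, 0.24), (np.float64(0.0), 45, 0.55), (np.float64(0.0), 45, 0.59), (np.float64(0.0), 45, 0.66), (np.float64(0.0), 45, 0.84)]
top [(np.float64(0.643), 34, 0.59), (np.float64(0.667), 30, 0.59), (np.float64(0.677), 33, 0.59), (np.float64(0.711), 32, 0.59), (np.float64(0.728), 31, 0.59)]
```

drive_tool:
  commands:
    - {"hand": 1,"tx": -0.02,"ty": -0.07,"tz": 0,"turn": -0.02}
    - {"hand": 1,"tx": -0.03,"ty": -0.15,"tz": 0,"turn": -0.057}
    - {"hand": 1,"tx": -0.03,"ty": -0.23,"tz": 0,"turn": -0.057}
    - {"hand": 1,"tx": -0.03,"ty": -0.31,"tz": 0,"turn": -0.057}
    - {"hand": 1,"tx": -0.03,"ty": -0.39,"tz": 0,"turn": -0.057}
    - {"hand": 1,"tx": -0.03,"ty": -0.45,"tz": 0,"turn": -0.057}
    - {"hand": 1,"tx": -0.03,"ty": -0.471,"tz": 0,"turn": -0.057}
    - {"hand": 1,"tx": -0.03,"ty": -0.471,"tz": 0,"turn": -0.057}
    - {"hand": 1,"tx": -0.03,"ty": -0.471,"tz": 0,"turn": -0.057}

```text
time_s: 14.1
tcp_pos: [0.4242, -0.1813, 0.2382]
eef_rot: [180.0, -0.0, -178.7]
contact_force: [0.3, 0.9, -0.2]
gripper_width: 0.0296
gripper_force: 60.0
```

drive_tool:
  commands:
    - {"hand": 1,"tx": 0.005,"ty": 0,"tz": -0.05,"turn": 0}
    - {"hand": 1,"tx": 0.01,"ty": 0,"tz": -0.1,"turn": 0}
    - {"hand": 1,"tx": 0.022,"ty": 0,"tz": -0.1,"turn": 0}
    - {"hand": 1,"tx": 0.032,"ty": 0,"tz": -0.105,"turn": 0}
    - {"hand": 1,"tx": 0.032,"ty": 0,"tz": -0.12,"turn": 0}
    - {"hand": 1,"tx": 0.032,"ty": 0,"tz": -0.135,"turn": 0}
    - {"hand": 1,"tx": 0.032,"ty": 0,"tz": -0.135,"turn": 0}
    - {"hand": 1,"tx": 0.032,"ty": 0,"tz": -0.135,"turn": 0}

```text
time_s: 14.9
tcp_pos: [0.4434, -0.1813, 0.1577]
eef_rot: [-180.0, 0.0, -178.6]
contact_force: [-0.6, -0.1, -0.4]
gripper_width: 0.0296
gripper_force: 60.0
```

drive_tool:
  commands:
    - {"hand": 1,"tx": 0,"ty": 0,"tz": 0,"turn": 0}
    - {"hand": 1,"tx": 0.01,"ty": 0,"tz": 0,"turn": 0}
    - {"hand": 1,"tx": 0.025,"ty": 0,"tz": 0,"turn": 0}
    - {"hand": 1,"tx": 0.04,"ty": 0.001,"tz": 0,"turn": 0}
    - {"hand": 1,"tx": 0.055,"ty": 0.001,"tz": 0,"turn": 0}
    - {"hand": 1,"tx": 0.07,"ty": 0.002,"tz": 0,"turn": 0}
    - {"hand": 1,"tx": 0.085,"ty": 0.002,"tz": 0,"turn": 0}
    - {"hand": 1,"tx": 0.1,"ty": 0.003,"tz": 0,"turn": 0}
    - {"hand": 1,"tx": 0.11,"ty": 0.003,"tz": 0,"turn": 0}
    - {"hand": 1,"tx": 0.11,"ty": 0.003,"tz": 0,"turn": 0}
  grip_force: 10

```text
time_s: 15.9
tcp_pos: [0.5104, -0.1794, 0.1573]
eef_rot: [-180.0, 0.0, -178.6]
contact_force: [-0.4, -0.4, -0.8]
gripper_width: 0.0301
gripper_force: 10.0
```

drive_tool:
  commands:
    - {"hand": 1,"tx": 0,"ty": 0,"tz": -0.007,"turn": 0}
    - {"hand": 1,"tx": 0,"ty": 0,"tz": -0.014,"turn": 0}
    - {"hand": 1,"tx": 0,"ty": 0,"tz": -0.019,"turn": 0}
    - {"hand": 1,"tx": 0,"ty": 0,"tz": -0.021,"turn": 0}
    - {"hand": 1,"tx": 0,"ty": 0,"tz": -0.021,"turn": 0}

```text
time_s: 16.4
tcp_pos: [0.5091, -0.1795, 0.1447]
eef_rot: [180.0, -0.0, -178.6]
contact_force: [-1.7, -1.0, -0.2]
gripper_width: 0.0303
gripper_force: 10.0
```

drive_tool:
  commands:
    - {"hand": 1,"tx": 0,"ty": 0,"tz": 0,"turn": 0}
    - {"hand": 1,"tx": -0.004,"ty": 0,"tz": 0.02,"turn": 0}
    - {"hand": 1,"tx": -0.005,"ty": 0,"tz": 0.06,"turn": 0}
    - {"hand": 1,"tx": -0.005,"ty": 0,"tz": 0.1,"turn": 0}
    - {"hand": 1,"tx": -0.05,"ty": 0,"tz": 0.15,"turn": 0.05}
    - {"hand": 1,"tx": -0.08,"ty": 0,"tz": 0.2,"turn": 0.14}
    - {"hand": 1,"tx": -0.08,"ty": 0,"tz": 0.2,"turn": 0.23}
    - {"hand": 1,"tx": -0.08,"ty": 0,"tz": 0.2,"turn": 0.32}
    - {"hand": 1,"tx": -0.08,"ty": 0,"tz": 0.2,"turn": 0.41}
    - {"hand": 1,"tx": -0.08,"ty": 0,"tz": 0.2,"turn": 0.5}
  grip_force: 40

```text
time_s: 17.4
tcp_pos: [0.4617, -0.1795, 0.2664]
eef_rot: [-179.9, 0.1, -133.3]
contact_force: [1.0, 0.1, -0.8]
gripper_width: 0.0298
gripper_force: 40.0
```

drive_tool:
  commands:
    - {"hand": 1,"tx": 0,"ty": 0,"tz": 0,"turn": 0.1}
    - {"hand": 1,"tx": 0,"ty": 0,"tz": 0,"turn": 0.19}
    - {"hand": 1,"tx": 0,"ty": 0,"tz": 0,"turn": 0.28}
    - {"hand": 1,"tx": 0,"ty": 0,"tz": 0,"turn": 0.37}
    - {"hand": 1,"tx": 0,"ty": 0,"tz": 0,"turn": 0.46}
    - {"hand": 1,"tx": 0,"ty": 0,"tz": 0,"turn": 0.55}
    - {"hand": 1,"tx": 0,"ty": 0,"tz": 0,"turn": 0.64}
    - {"hand": 1,"tx": 0,"ty": 0,"tz": 0,"turn": 0.73}
    - {"hand": 1,"tx": 0,"ty": 0,"tz": 0,"turn": 0.82}
    - {"hand": 1,"tx": 0,"ty": 0,"tz": 0,"turn": 0.9}

```text
time_s: 18.4
tcp_pos: [0.4617, -0.1795, 0.2662]
eef_rot: [-179.9, -0.1, -52.3]
contact_force: [-0.6, -1.0, -0.4]
gripper_width: 0.0294
gripper_force: 40.0
```

drive_tool:
  commands:
    - {"hand": 1,"tx": 0,"ty": 0,"tz": 0,"turn": 0.1}
    - {"hand": 1,"tx": 0,"ty": 0,"tz": 0,"turn": 0.19}
    - {"hand": 1,"tx": 0,"ty": 0,"tz": 0,"turn": 0.28}
    - {"hand": 1,"tx": 0,"ty": 0,"tz": 0,"turn": 0.37}
    - {"hand": 1,"tx": 0,"ty": 0,"tz": 0,"turn": 0.46}
    - {"hand": 1,"tx": 0,"ty": 0,"tz": 0,"turn": 0.55}
    - {"hand": 1,"tx": 0,"ty": 0,"tz": 0,"turn": 0.6}
    - {"hand": 1,"tx": 0,"ty": 0,"tz": 0,"turn": 0.6}
    - {"hand": 1,"tx": 0,"ty": 0,"tz": 0,"turn": 0.6}

```text
time_s: 19.3
tcp_pos: [0.4616, -0.1795, 0.2657]
eef_rot: [180.0, -0.1, 1.2]
contact_force: [-0.2, 0.1, -1.2]
gripper_width: 0.03
gripper_force: 40.0
```

```bash
python3 - <<'E'
from h import *
s,c,p,yaw=angle(0); yaw+=np.pi
def ov(cam,th):
    f=cam['frame'].copy(); q=np.int32(proj(cam,body(p,yaw,th))*16)
    for i,j in((0,1),(2,3),(0,2),(1,3),(4,5),(6,7),(5,7),(4,6),(4,8),(5,9),(6,10),(7,11)): cv2.line(f,tuple(map(int,q[i])),tuple(map(int,q[j])),(0,255,0),1,cv2.LINE_AA,4)
    return f
save('n5.png',np.hstack([cv2.resize(ov(s,0)[110:310,130:290],(400,500)),cv2.resize(c['frame'][230:380,330:450],(400,500))]))
E
```

```text
[ 0.4616 -0.1795  0.2657] [ 1.8e+02 -1.0e-01  1.2e+00] [-0.2  0.1 -1.2]
```

View pics/n5.png

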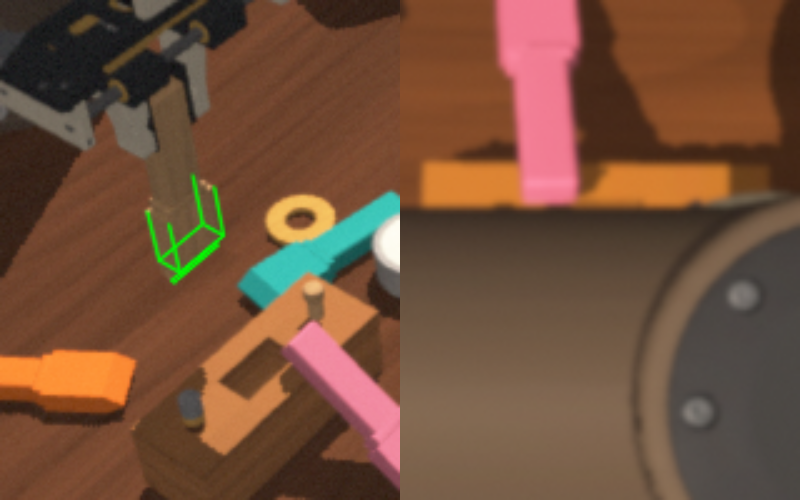

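```bash
python3 - <<'E'
from h import *
s,c,p,yaw=angle(0); yaw+=np.pi
for t in r.trace('scraper','scene'): print(round(t['score'],2),t['extent'],np.argwhere(t['pixels']).mean(0)[::-1])
f=cv2.cvtColor(s['frame'],cv2.COLOR_RGB2HSV)
q=proj(s,body(p,yaw,0)); print(np.round(q).tolist())
y=int(q[4:,1].mean())
for y in range(180,226,5): print(y,[tuple(int(v) for v in s['frame'][y,x]) for x in range(182,226,4)])
E
```

```text
[ 0.4615 -0.1795  0.2654] [180.   -0.    1.3] [-0.7  1.4  0.5]
0.91 [98.9, 247.5, 180.7, 275.2] [143.26583851 261.62049689]
0.87 [191.1, 140.1, 217.0, 220.0] [200.70761839 184.33218943]
0.75 [228.1, 188.2, 292.8, 233.7] [258.57842158 209.94205794]
0.7 [242.1, 236.6, 315.7, 315.9] [281.22250903 277.64790914]
[[198.0, 222.0], [215.0, 207.0], [199.0, 223.0], [217.0, 208.0], [193.0, 214.0], [211.0, 199.0], [202.0, 219.0], [219.0, 204.0], [188.0, 194.0], [207.0, 180.0], [197.0, 199.0], [215.0, 184.0]]
180 [(120, 73, 51), (116, 71, 45), (100, 74, 51), (108, 83, 58), (101, 79, 55), (102, 78, 52), (99, 77, 54), (108, 70, 49), (108, 65, 44), (116, 71, 47), (109, 66, 47)]
185 [(114, 71, 45), (111, 68, 44), (105, 74, 50), (107, 81, 56), (102, 76, 55), (108, 82, 61), (98, 76, 56), (109, 85, 58), (146, 107, 71), (103, 64, 42), (114, 70, 47)]
190 [(109, 66, 43), (116, 71, 49), (128, 97, 69), (108, 84, 61), (107, 81, 56), (104, 81, 57), (103, 80, 54), (107, 82, 59), (107, 82, 58), (113, 69, 46), (110, 65, 44)]
195 [(118, 70, 48), (112, 70, 50), (119, 90, 60), (114, 89, 63), (112, 86, 62), (112, 85,
[... 397 characters left out ...]
, 38), (112, 68, 45)]
210 [(115, 69, 48), (110, 67, 46), (104, 65, 43), (113, 85, 60), (110, 83, 60), (105, 80, 56), (111, 84, 60), (109, 83, 58), (103, 65, 43), (105, 64, 42), (119, 73, 48)]
215 [(104, 63, 43), (114, 72, 50), (113, 71, 46), (113, 85, 62), (112, 86, 62), (109, 81, 57), (98, 74, 53), (104, 64, 41), (108, 67, 45), (115, 72, 49), (116, 71, 51)]
220 [(113, 71, 47), (113, 69, 47), (111, 69, 45), (109, 67, 47), (119, 92, 65), (106, 67, 46), (105, 68, 43), (109, 66, 44), (115, 71, 48), (121, 75, 49), (124, 74, 48)]
225 [(112, 69, 50), (110, 67, 42), (105, 68, 43), (102, 61, 44), (107, 68, 45), (109, 68, 48), (115, 71, 47), (121, 74, 49), (126, 76, 48), (126, 75, 51), (120, 72, 48)]
```

drive_tool:
  commands:
    - {"hand": 1,"tx": 0.05,"ty": 0,"tz": 0,"turn": 0}
    - {"hand": 1,"tx": 0.075,"ty": 0,"tz": 0,"turn": 0}
    - {"hand": 1,"tx": 0.075,"ty": 0,"tz": -0.05,"turn": 0}
    - {"hand": 1,"tx": 0.075,"ty": 0,"tz": -0.1,"turn": 0}
    - {"hand": 1,"tx": 0.075,"ty": 0,"tz": -0.125,"turn": 0}
    - {"hand": 1,"tx": 0.075,"ty": 0,"tz": -0.15,"turn": 0}
    - {"hand": 1,"tx": 0.075,"ty": 0,"tz": -0.165,"turn": 0}
    - {"hand": 1,"tx": 0.075,"ty": 0,"tz": -0.179,"turn": 0}
    - {"hand": 1,"tx": 0.075,"ty": 0,"tz": -0.179,"turn": 0}

```text
time_s: 20.45
tcp_pos: [0.5074, -0.1793, 0.1569]
eef_rot: [-180.0, -0.1, 1.4]
contact_force: [4.1, -0.2, -4.2]
gripper_width: 0.0298
gripper_force: 40.0
```

drive_tool:
  commands:
    - {"hand": 1,"tx": 0,"ty": 0,"tz": 0,"turn": 0}
    - {"hand": 1,"tx": 0,"ty": 0,"tz": 0,"turn": 0}
  grip_force: 10

```text
time_s: 20.65
tcp_pos: [0.5058, -0.1794, 0.1573]
eef_rot: [-180.0, 0.1, 1.4]
contact_force: [1.4, -0.4, -1.2]
gripper_width: 0.0298
gripper_force: 10.0
```

drive_tool:
  commands:
    - {"hand": 1,"tx": -0.012,"ty": 0,"tz": 0,"turn": 0}
    - {"hand": 1,"tx": -0.024,"ty": 0,"tz": 0,"turn": 0}
    - {"hand": 1,"tx": -0.036,"ty": 0,"tz": 0,"turn": 0}
    - {"hand": 1,"tx": -0.048,"ty": -0.001,"tz": 0,"turn": 0}
    - {"hand": 1,"tx": -0.06,"ty": -0.001,"tz": 0,"turn": 0}
    - {"hand": 1,"tx": -0.072,"ty": -0.002,"tz": 0,"turn": 0}
    - {"hand": 1,"tx": -0.084,"ty": -0.002,"tz": 0,"turn": 0}
    - {"hand": 1,"tx": -0.096,"ty": -0.003,"tz": 0,"turn": 0}
    - {"hand": 1,"tx": -0.107,"ty": -0.003,"tz": 0,"turn": 0}
    - {"hand": 1,"tx": -0.107,"ty": -0.003,"tz": 0,"turn": 0}

```text
time_s: 21.65
tcp_pos: [0.4411, -0.1813, 0.1576]
eef_rot: [-180.0, 0.0, 1.4]
contact_force: [1.3, -0.4, -0.1]
gripper_width: 0.0304
gripper_force: 10.0
```

drive_tool:
  commands:
    - {"hand": 1,"tx": 0,"ty": 0,"tz": 0,"turn": 0}
    - {"hand": 1,"tx": 0,"ty": 0,"tz": 0,"turn": 0}
    - {"hand": 1,"tx": 0.002,"ty": 0,"tz": 0.005,"turn": 0}
    - {"hand": 1,"tx": 0.002,"ty": 0,"tz": 0.03,"turn": 0}
    - {"hand": 1,"tx": -0.02,"ty": 0,"tz": 0.07,"turn": 0}
    - {"hand": 1,"tx": -0.03,"ty": 0,"tz": 0.11,"turn": 0}
    - {"hand": 1,"tx": -0.03,"ty": 0,"tz": 0.138,"turn": 0}
    - {"hand": 1,"tx": -0.03,"ty": 0.04,"tz": 0.138,"turn": 0.02}
    - {"hand": 1,"tx": -0.02,"ty": 0.1,"tz": 0.138,"turn": 0.06}
    - {"hand": 1,"tx": -0.01,"ty": 0.17,"tz": 0.138,"turn": 0.087}
  grip_force: 60

```text
time_s: 22.65
tcp_pos: [0.4363, -0.0787, 0.2407]
eef_rot: [180.0, -0.0, 9.2]
contact_force: [1.3, 0.1, -2.0]
gripper_width: 0.0299
gripper_force: 60.0
```

drive_tool:
  commands:
    - {"hand": 1,"tx": 0,"ty": 0.06,"tz": 0,"turn": 0}
    - {"hand": 1,"tx": 0,"ty": 0.12,"tz": 0,"turn": 0}
    - {"hand": 1,"tx": 0,"ty": 0.18,"tz": 0,"turn": 0}
    - {"hand": 1,"tx": 0,"ty": 0.24,"tz": 0,"turn": 0}
    - {"hand": 1,"tx": 0,"ty": 0.3,"tz": 0,"turn": 0}
    - {"hand": 1,"tx": 0,"ty": 0.3,"tz": 0,"turn": 0}
    - {"hand": 1,"tx": 0,"ty": 0.3,"tz": 0,"turn": 0}
    - {"hand": 1,"tx": 0,"ty": 0.3,"tz": 0,"turn": 0}

```text
time_s: 23.45
tcp_pos: [0.4361, 0.1003, 0.2403]
eef_rot: [180.0, 0.0, 9.2]
contact_force: [-0.2, 0.3, -0.6]
gripper_width: 0.0299
gripper_force: 60.0
```

```bash
sed -i "s/\['eef_rot'\]\[2\]+180)/['eef_rot'][2])/" h.py; python3 - <<'E'
from h import *
lean()
E
```

```text
[0.4361 0.1003 0.2403] [180.    0.    9.2] [-0.2  0.3 -0.6]
scene [(np.float64(0.778), 34, 0.55), (np.float64(0.82), 30, 0.55), (np.float64(0.821), 33, 0.55), (np.float64(0.868), 31, 0.55), (np.float64(0.874), 32, 0.55)]
top [(np.float64(0.619), 29, 0.77), (np.float64(0.645), 33, 0.77), (np.float64(0.678), 32, 0.77), (np.float64(0.696), 30, 0.77), (np.float64(0.713), 31, 0.77)]
```

Lean is about 31.5 degrees, the same as for the first pass, so I'll repeat that stroke.

drive_tool:
  commands:
    - {"hand": 1,"tx": 0,"ty": 0.06,"tz": -0.01,"turn": 0}
    - {"hand": 1,"tx": 0.005,"ty": 0.12,"tz": -0.013,"turn": 0}
    - {"hand": 1,"tx": 0.015,"ty": 0.18,"tz": -0.013,"turn": 0}
    - {"hand": 1,"tx": 0.015,"ty": 0.206,"tz": -0.013,"turn": 0}
    - {"hand": 1,"tx": 0.015,"ty": 0.206,"tz": -0.013,"turn": 0}
    - {"hand": 1,"tx": 0.03,"ty": 0.208,"tz": -0.013,"turn": 0}
    - {"hand": 1,"tx": 0.045,"ty": 0.211,"tz": -0.013,"turn": 0}
    - {"hand": 1,"tx": 0.053,"ty": 0.212,"tz": -0.013,"turn": 0}
    - {"hand": 1,"tx": 0.053,"ty": 0.212,"tz": -0.013,"turn": 0}
    - {"hand": 1,"tx": 0.053,"ty": 0.212,"tz": -0.013,"turn": 0}

```text
time_s: 24.65
tcp_pos: [0.4682, 0.2273, 0.2324]
eef_rot: [180.0, 0.0, 9.1]
contact_force: [-0.2, -0.1, -1.5]
gripper_width: 0.0292
gripper_force: 60.0
```

drive_tool:
  commands:
    - {"hand": 1,"tx": 0.004,"ty": 0.001,"tz": 0,"turn": 0}
    - {"hand": 1,"tx": 0.004,"ty": 0.001,"tz": 0,"turn": 0}
    - {"hand": 1,"tx": 0.004,"ty": 0.001,"tz": 0,"turn": 0}

```text
time_s: 24.95
tcp_pos: [0.4704, 0.2286, 0.2326]
eef_rot: [-180.0, -0.0, 9.2]
contact_force: [-0.4, -0.2, -0.9]
gripper_width: 0.0293
gripper_force: 60.0
```

drive_tool:
  commands:
    - {"hand": 1,"tx": 0.003,"ty": 0,"tz": 0,"turn": 0}
    - {"hand": 1,"tx": 0.003,"ty": 0,"tz": 0,"turn": 0}
    - {"hand": 1,"tx": 0.003,"ty": 0,"tz": 0,"turn": 0}

```text
time_s: 25.25
tcp_pos: [0.4721, 0.2285, 0.2325]
eef_rot: [180.0, 0.0, 9.2]
contact_force: [-1.6, 0.5, -0.8]
gripper_width: 0.0297
gripper_force: 60.0
```

Force is a little lower than last time, so I'll press 1 mm more.

drive_tool:
  commands:
    - {"hand": 1,"tx": 0.002,"ty": 0,"tz": 0,"turn": 0}
    - {"hand": 1,"tx": 0.002,"ty": 0,"tz": 0,"turn": 0}
    - {"hand": 1,"tx": 0.002,"ty": 0,"tz": 0,"turn": 0}
    - {"hand": 1,"tx": 0.002,"ty": 0,"tz": 0,"turn": 0}

```text
time_s: 25.65
tcp_pos: [0.4732, 0.2285, 0.2325]
eef_rot: [-180.0, 0.0, 9.2]
contact_force: [-3.0, 1.1, 1.0]
gripper_width: 0.03
gripper_force: 60.0
```

drive_tool:
  commands:
    - {"hand": 1,"tx": 0.001,"ty": 0,"tz": 0,"turn": 0}
    - {"hand": 1,"tx": 0.003,"ty": -0.013,"tz": 0,"turn": 0}
    - {"hand": 1,"tx": 0.005,"ty": -0.026,"tz": 0,"turn": 0}
    - {"hand": 1,"tx": 0.007,"ty": -0.039,"tz": 0,"turn": 0}
    - {"hand": 1,"tx": 0.009,"ty": -0.052,"tz": 0,"turn": 0}

```text
time_s: 26.15
tcp_pos: [0.4788, 0.1966, 0.2325]
eef_rot: [180.0, 0.0, 9.2]
contact_force: [-3.9, 1.1, -0.7]
gripper_width: 0.0296
gripper_force: 60.0
```

drive_tool:
  commands:
    - {"hand": 1,"tx": 0.002,"ty": -0.013,"tz": 0,"turn": 0}
    - {"hand": 1,"tx": 0.004,"ty": -0.026,"tz": 0,"turn": 0}
    - {"hand": 1,"tx": 0.006,"ty": -0.039,"tz": 0,"turn": 0}
    - {"hand": 1,"tx": 0.008,"ty": -0.052,"tz": 0,"turn": 0}
    - {"hand": 1,"tx": 0.01,"ty": -0.064,"tz": 0,"turn": 0}

```text
time_s: 26.65
tcp_pos: [0.4849, 0.1582, 0.2325]
eef_rot: [180.0, 0.0, 9.2]
contact_force: [-3.3, 1.1, -0.1]
gripper_width: 0.0294
gripper_force: 60.0
```

drive_tool:
  commands:
    - {"hand": 1,"tx": 0.002,"ty": -0.013,"tz": 0,"turn": 0}
    - {"hand": 1,"tx": 0.004,"ty": -0.026,"tz": 0,"turn": 0}
    - {"hand": 1,"tx": 0.006,"ty": -0.039,"tz": 0,"turn": 0}
    - {"hand": 1,"tx": 0.008,"ty": -0.052,"tz": 0,"turn": 0}
    - {"hand": 1,"tx": 0.01,"ty": -0.064,"tz": 0,"turn": 0}
    - {"hand": 1,"tx": 0.01,"ty": -0.064,"tz": 0,"turn": 0}
    - {"hand": 1,"tx": 0.01,"ty": -0.064,"tz": 0,"turn": 0}

```text
time_s: 27.35
tcp_pos: [0.4908, 0.1197, 0.2326]
eef_rot: [179.9, 0.0, 9.2]
contact_force: [-2.7, -1.6, -0.5]
gripper_width: 0.0296
gripper_force: 60.0
```

drive_tool:
  commands:
    - {"hand": 1,"tx": -0.02,"ty": -0.003,"tz": 0,"turn": 0}
    - {"hand": 1,"tx": -0.05,"ty": -0.008,"tz": 0,"turn": 0}
    - {"hand": 1,"tx": -0.08,"ty": -0.013,"tz": 0.005,"turn": 0}
    - {"hand": 1,"tx": -0.08,"ty": -0.033,"tz": 0.011,"turn": -0.03}
    - {"hand": 1,"tx": -0.08,"ty": -0.033,"tz": 0.011,"turn": -0.03}
    - {"hand": 1,"tx": -0.08,"ty": -0.033,"tz": 0.011,"turn": -0.03}

```text
time_s: 27.95
tcp_pos: [0.4433, 0.101, 0.2397]
eef_rot: [-180.0, -0.1, 6.5]
contact_force: [0.4, 0.0, -0.4]
gripper_width: 0.0299
gripper_force: 60.0
```

```bash
python3 - <<'E'
from h import *
lean()
E
```

```text
[0.4433 0.101  0.2397] [-1.8e+02 -1.0e-01  6.5e+00] [ 0.4  0.  -0.4]
scene [(np.float64(0.781), 34, 0.79), (np.float64(0.814), 30, 0.79), (np.float64(0.844), 33, 0.79), (np.float64(0.849), 32, 0.79), (np.float64(0.856), 31, 0.79)]
top [(np.float64(0.642), 29, 0.63), (np.float64(0.647), 33, 0.63), (np.float64(0.688), 32, 0.63), (np.float64(0.692), 30, 0.63), (np.float64(0.74), 31, 0.63)]
```

drive_tool:
  commands:
    - {"hand": 1,"tx": -0.02,"ty": -0.07,"tz": 0,"turn": -0.02}
    - {"hand": 1,"tx": -0.031,"ty": -0.15,"tz": 0,"turn": -0.057}
    - {"hand": 1,"tx": -0.031,"ty": -0.23,"tz": 0,"turn": -0.057}
    - {"hand": 1,"tx": -0.031,"ty": -0.31,"tz": 0,"turn": -0.057}
    - {"hand": 1,"tx": -0.031,"ty": -0.39,"tz": 0,"turn": -0.057}
    - {"hand": 1,"tx": -0.031,"ty": -0.45,"tz": 0,"turn": -0.057}
    - {"hand": 1,"tx": -0.031,"ty": -0.47,"tz": 0,"turn": -0.057}
    - {"hand": 1,"tx": -0.031,"ty": -0.47,"tz": 0,"turn": -0.057}
    - {"hand": 1,"tx": -0.031,"ty": -0.47,"tz": 0,"turn": -0.057}

```text
time_s: 29.05
tcp_pos: [0.4243, -0.181, 0.2388]
eef_rot: [-180.0, 0.0, 1.3]
contact_force: [-0.5, 0.6, -0.4]
gripper_width: 0.0296
gripper_force: 60.0
```

drive_tool:
  commands:
    - {"hand": 1,"tx": 0.005,"ty": 0,"tz": -0.05,"turn": 0}
    - {"hand": 1,"tx": 0.01,"ty": 0,"tz": -0.1,"turn": 0}
    - {"hand": 1,"tx": 0.022,"ty": 0,"tz": -0.1,"turn": 0}
    - {"hand": 1,"tx": 0.032,"ty": 0,"tz": -0.105,"turn": 0}
    - {"hand": 1,"tx": 0.032,"ty": 0,"tz": -0.12,"turn": 0}
    - {"hand": 1,"tx": 0.032,"ty": 0,"tz": -0.135,"turn": 0}
    - {"hand": 1,"tx": 0.032,"ty": 0,"tz": -0.135,"turn": 0}
    - {"hand": 1,"tx": 0.032,"ty": 0,"tz": -0.135,"turn": 0}

```text
time_s: 29.85
tcp_pos: [0.4433, -0.1813, 0.1583]
eef_rot: [180.0, 0.0, 1.4]
contact_force: [0.0, 0.6, -0.8]
gripper_width: 0.0295
gripper_force: 60.0
```

drive_tool:
  commands:
    - {"hand": 1,"tx": 0,"ty": 0,"tz": 0,"turn": 0}
    - {"hand": 1,"tx": 0.01,"ty": 0,"tz": 0,"turn": 0}
    - {"hand": 1,"tx": 0.025,"ty": 0,"tz": 0,"turn": 0}
    - {"hand": 1,"tx": 0.04,"ty": 0.001,"tz": 0,"turn": 0}
    - {"hand": 1,"tx": 0.055,"ty": 0.001,"tz": 0,"turn": 0}
    - {"hand": 1,"tx": 0.07,"ty": 0.002,"tz": 0,"turn": 0}
    - {"hand": 1,"tx": 0.085,"ty": 0.002,"tz": 0,"turn": 0}
    - {"hand": 1,"tx": 0.1,"ty": 0.003,"tz": 0,"turn": 0}
    - {"hand": 1,"tx": 0.11,"ty": 0.003,"tz": 0,"turn": 0}
    - {"hand": 1,"tx": 0.11,"ty": 0.003,"tz": 0,"turn": 0}
  grip_force: 10

```text
time_s: 30.85
tcp_pos: [0.5105, -0.1794, 0.1579]
eef_rot: [180.0, -0.0, 1.4]
contact_force: [0.7, 0.7, -0.1]
gripper_width: 0.0299
gripper_force: 10.0
```

drive_tool:
  commands:
    - {"hand": 1,"tx": 0,"ty": 0,"tz": -0.008,"turn": 0}
    - {"hand": 1,"tx": 0,"ty": 0,"tz": -0.015,"turn": 0}
    - {"hand": 1,"tx": 0,"ty": 0,"tz": -0.02,"turn": 0}
    - {"hand": 1,"tx": 0,"ty": 0,"tz": -0.023,"turn": 0}
    - {"hand": 1,"tx": 0,"ty": 0,"tz": -0.023,"turn": 0}
    - {"hand": 1,"tx": 0,"ty": 0,"tz": -0.023,"turn": 0}

```text
time_s: 31.45
tcp_pos: [0.5096, -0.1795, 0.1445]
eef_rot: [180.0, -0.0, 1.4]
contact_force: [0.3, -0.3, 0.5]
gripper_width: 0.0297
gripper_force: 10.0
```

```bash
python3 - <<'E'
from h import *
s=cap('scene'); c=cap('top'); print(r.get_state()['contact_force'])
f=s['frame'].copy()
cs,sn=np.cos(np.radians(1.4)),np.sin(np.radians(1.4)); R=np.array([[cs,-sn],[sn,cs]])
def box(hx,hy,z): return np.c_[np.array([[hx,hy],[-hx,hy],[-hx,-hy],[hx,-hy]])@R.T+[.5097,-.1807],[z]*4]
for Q in(box(.01,.022,.0825),box(.01,.015,.0915),box(.015,.027,.066)):
    cv2.polylines(f,[np.int32(np.round(proj(s,Q)*16))],True,(0,255,0),1,cv2.LINE_AA,4)
save('n6.png',np.hstack([cv2.resize(f[130:310,160:304],(400,500)),cv2.resize(s['frame'][130:310,160:304],(400,500))]))
E
```

```text
[-0.19199818 -0.79002536  0.63601831]
```

View pics/n6.png

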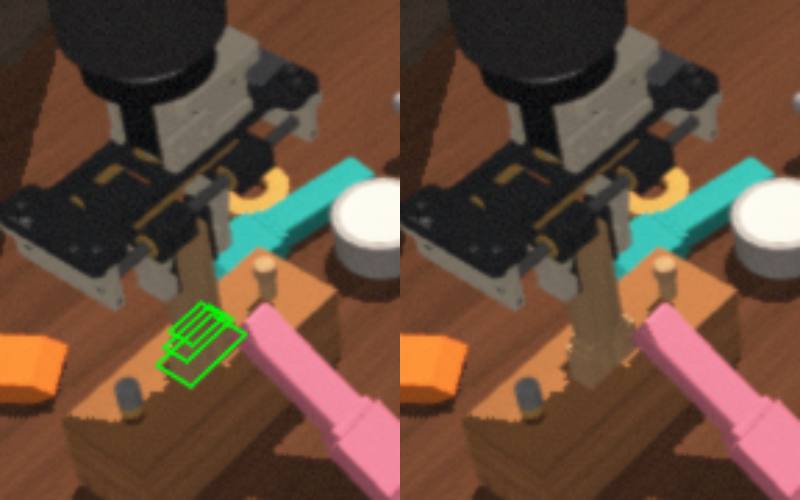

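drive_tool:
  commands:
    - {"hand": 1,"tx": 0,"ty": 0,"tz": 0,"turn": 0}
    - {"hand": 0.5,"tx": 0,"ty": 0,"tz": 0,"turn": 0}
    - {"hand": 0.3,"tx": 0,"ty": 0,"tz": 0,"turn": 0}
    - {"hand": 0.3,"tx": 0,"ty": 0,"tz": 0,"turn": 0}
    - {"hand": 0.3,"tx": 0,"ty": 0,"tz": 0,"turn": 0}
    - {"hand": 0.3,"tx": 0,"ty": 0,"tz": 0.02,"turn": 0}
    - {"hand": 0.3,"tx": 0,"ty": 0,"tz": 0.06,"turn": 0}
    - {"hand": 0.3,"tx": 0,"ty": 0,"tz": 0.12,"turn": 0}
    - {"hand": 0.3,"tx": 0,"ty": 0,"tz": 0.18,"turn": 0}
    - {"hand": 0.3,"tx": 0,"ty": 0,"tz": 0.18,"turn": 0}
  grip_force: 3

```text
time_s: 32.55
tcp_pos: [0.5121, -0.1802, 0.2588]
eef_rot: [179.9, -0.5, 1.4]
contact_force: [0.4, -0.2, -0.5]
gripper_width: 0.0614
gripper_force: 0.0
```

drive_tool:
  commands:
    - {"hand": 0.3,"tx": -0.1,"ty": 0,"tz": 0,"turn": 0}
    - {"hand": 0.3,"tx": -0.15,"ty": 0,"tz": 0,"turn": 0}
    - {"hand": 0.3,"tx": -0.15,"ty": 0,"tz": 0,"turn": 0}
    - {"hand": 0.3,"tx": -0.15,"ty": 0,"tz": 0,"turn": 0}

```text
time_s: 32.95
tcp_pos: [0.4191, -0.1796, 0.2536]
eef_rot: [180.0, -0.1, 1.4]
contact_force: [1.2, -0.6, 0.5]
gripper_width: 0.0615
gripper_force: 0.0
```

```bash
python3 - <<'E'
from h import *
s=cap('scene'); exp=proj(s,[[.5097,-.1807,.1805]]); print('expected top',exp)
for t in r.trace('scraper','scene'):
    ys,xs=np.where(t['pixels']); print(round(t['score'],2),np.round(t['extent']),'top px mean',xs[ys<ys.min()+8].mean(),ys.min())
E
```

```text
expected top [[223.85686958 211.376675  ]]
0.94 [217. 202. 246. 270.] top px mean 227.0 207
0.8 [100. 248. 183. 275.] top px mean 143.31958762886597 250
0.73 [245. 240. 318. 317.] top px mean 255.01298701298703 239
0.65 [240. 188. 292. 230.] top px mean 284.3478260869565 188
```

```bash
python3 -c "
from plant import r
print(r.close_job())"
```

```text
the job is handed in; nothing more can be done
None
```

I dressed both bevels left to right along the plate, put the scraper back in its slot, released it there and handed the job in, which gave no verdict; the three look-alikes toppled by themselves before the arm first moved, and the pink one slid further while I worked at the block, though no bystander appeared to move.

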